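# Spin the seed-sample carousel and brake it on the mark

### The arm

A 6-joint arm with a two-finger parallel gripper is mounted at the origin on the work surface. World frame = base frame: x ahead of the robot, y to its left, z up, the work surface at z = 0. Lengths are in mm, angles in rad, forces in N, time in s.
With the tool pointing down it reaches from about 275 to 1000 mm from the base axis. Payload 8.4 kg.
Tool frame: the origin (TCP) lies on the centre line of the jaws, within the pads' length; the fingertips stand r.tip_reach ahead of it and the grasp point (between the pads) lies 11 mm behind it (r.tip_reach is the distance from the TCP to the fingertips, in mm); z points along the fingers, y is the line along which they close (so a half turn about z gives the same grasp; the last joint's range is limited). The gripper opens to 85 mm and grips with 20 to 120 N. Pads are 22 mm wide; open, the fingers measure 114 mm over their backs; the gripper's body (76 mm by 85 mm) begins 54 mm behind the grasp point. The pads swing forward as they close: fully open they stand 13 mm farther back than shut.
Start: joints at [-0.002, 0.353, 1.633, -0, 1.155, -0.002], TCP at [625.002, -0, 239.281] pointing down, gripper open.
Joint ranges: [-2.63, 2.63], [-0.92, 2.1], [0.06, 2.66], [-1.3, 4.44], [0, 2.69], [-3.02, 3.02]. Speed limits (rad/s): [2.22, 2.22, 2.79, 3.14, 3.14, 3.14].

### API

Orientations are given as [roll, pitch, yaw] about the fixed x, y, z axes, in that order (R = Rz(yaw) Ry(pitch) Rx(roll)).
In Python, from rig import r gives the robot as it stands.
- The arm moves only by the tool carry_out, never from a script. Its argument "targets" is a list of rows, each an object with "dp": the shift along the tool's x, y, z in mm, a list of three; "yaw": the turn about the tool's z in degrees. A call has 1 to 12 rows; each row is the pose to reach, as a shift and turn from the pose commanded when the call began, along the tool's axes at that moment; what a row does not reach only later rows make up. A row lasts 1/8 s, in which the tool goes at most 62.5 mm and 10.7 degrees, less where a joint would pass 70% of its speed; a pose out of reach is approached as far as the arm can. A call with a gripper value outside its range is refused whole. "fingers" is the opening, from -1 (shut) to 1 (fully open), so that 0 is half open, set as the call begins (left out, the last holds). The fingers move at their own pace and stop on an object; "grip_force" is the grip in N (left out, the last holds). Time passes only in rows, so rows that repeat a pose let the fingers close. It gives the time, the measured TCP pose, the force, the opening and the grip force at its end, in the units of the state.
- r.sense(): the state, without advancing time (a new reading comes with each control period).
- r.grab_frame(name): name is "scene" or "side" or "wrist"; returns the picture (420x560x3 uint8, red, green, blue); there is no depth.
- r.get_calibration(name): a dict with "fx", "fy", "cx", "cy" (pixels), "rvec" (rotation vector, rad) and "tvec" (3), from world to camera coordinates, as OpenCV has them. Camera axes: x right, y down, z forward; pixel columns grow to the right and rows downward; lengths in mm; the calibration is good to about 2 mm. The wrist camera is an equidistant fisheye: a pixel r from the principal point sees the ray r / f radians off the axis. A picture is of the moment at which its call begins: read the wrist's pose just before it. get_calibration takes no time and is no camera call; for the wrist camera it gives the pose at the moment of the call.
- r.sign_off(): hands the job in; it is judged then, once.
The state is a dict: "clock": time; "qpos": joint angles; "qvel": joint speeds; "joint_efforts": joint torques, N m; "eef_pos": TCP position; "tcp_rot": TCP orientation; "contact_force": force on the tool from outside, world axes, zero at the start; "wrist_torque": the same for the moment, N m; "opening": opening from 0.0 (shut) to 1.0 (fully open); "grasp_force": force on a finger pad.
Only numpy, scipy, OpenCV 4.12 (cv2) and the standard library are available. Lean on these libraries where they do the work, as an engineer would, in place of code of your own. Each camera call takes 0.05 s, during which the arm holds its last target. There are 200 camera calls.

### The job

Flick the sample carousel by one of its blue pegs, with the outside of the fingers, so that it spins freely anticlockwise seen from above (a turn in five seconds or quicker, left untouched for a second or more). Then, while it is still turning, brake it once with a fingertip pressed on its black rubber rim so that the orange mark stops at the blue pointer, and finish while still holding the fingertip pressed on the rim there. Press the rim only for this one stop (do not stop it elsewhere and drag it round), do not pinch the pegs, and leave everything else on the table where it is.

Things in the scene. Friction and masses are not known exactly. Their poses are not given: they have to be found in the camera images.
- carousel: White round stand, screwed down, carrying a free wheel of 280 mm diameter. Origin on the table under the wheel's axis, z up, x axis towards the blue pointer. Aluminium deck 52 mm above the table, brake rim to 60 mm. Eight flat cups on the deck (86 mm radius), one orange; hub 36 mm wide, 12 mm above the deck. Pointer bracket reaches 197 mm from the axis, 64 mm above the table.
- band: The black rubber brake rim on top of the wheel, a flat ring from 108 to 140 mm radius, top 60 mm above the table; turns with the wheel. It is softly sprung: it yields straight down up to 6 mm under the finger, at about 0.6 N per mm, then is hard. Pressing it down 3 to 5 mm stops the wheel in 0.1 to 0.2 s and holds it with 2 to 3 N. Origin on the wheel's axis, 52 mm above the table.
- wheel (a joint): Turn of the free wheel, rad, growing anticlockwise seen from above, counted over many turns without wrapping; at 0 and every multiple of 2 pi the orange mark is exactly at the pointer. The bearing is light: it slows by about 0.4 rad/s each second at 3 rad/s, 0.17 at 1 rad/s and 0.05 near rest (some 20 per cent either way), so from 3 rad/s it coasts some 17 s.
- mark (a point): Outer end of the orange stripe across the black rim (in line with the orange cup), at 140 mm radius, 60 mm above the table. It goes round with the wheel.
- pointer (a point): Tip of the fixed blue arrow beside the wheel, at 148 mm from the axis, 60 mm above the table.
- peg0 (a point): Centre of the top of an upright blue peg on the wheel, 14 mm thick and 40 mm tall, at 48 mm radius, top 92 mm above the table. The three pegs stand 120 degrees apart; this one is 60 degrees anticlockwise of the mark.
- peg1 (a point): Centre of the top of an upright blue peg on the wheel, 14 mm thick and 40 mm tall, at 48 mm radius, top 92 mm above the table. The three pegs stand 120 degrees apart; this one is 180 degrees anticlockwise of the mark.
- peg2 (a point): Centre of the top of an upright blue peg on the wheel, 14 mm thick and 40 mm tall, at 48 mm radius, top 92 mm above the table. The three pegs stand 120 degrees apart; this one is 300 degrees anticlockwise of the mark.
- jar: Amber sample jar, 48 mm diameter, 85 mm tall, standing loose near the wheel; origin at its underside. Bystander.
- beaker: White open cup, 52 mm diameter, 70 mm tall, standing loose near the wheel; origin at its underside. Bystander.
- counting_tray: White triangular seed-counting tray, sides about 130 mm, 20 mm high, loose; origin at the centre of its underside. Bystander.
- wood_tray: Small wooden tray of maize kernels, 150 x 110 x 30 mm, loose; origin at the centre of its underside. Bystander.
- spatula: Spatula 170 mm long, lying loose; origin on the table near its middle. Bystander.
- weight: Brass 200 g balance weight, 30 mm diameter, 44 mm tall, loose; origin at its underside. Bystander.

How it is judged:
By the outcome, as a careful person would: the job done as asked, in the order asked, and still so for the second after the job is handed in, while the arm keeps its last pose, push and grip.
It also fails if it takes over 58 s, if anything falls off the work surface, if the arm or the gripper's body presses on something with over 40 N, if the wrist force passes 120 N, or if a joint passes its speed limit or range.

## Working session

There is one attempt and no reset: what is moved stays moved. The work goes in short steps, Python scripts to look and compute and a tool call to move; the robot and the scene stay as the last step left them, time stands still between calls to the robot, and variables do not carry over. Pictures are saved under pics/ and viewed, at most 10 in all, crops included, and the job is handed in when it is done.

Besides the shell and the picture viewer there is one more tool, called after "Request:" as name([rows], argument=value, ...), one row to a line, values as JSON. carry_out: Moves the arm, as the interface text tells. Its arguments: {"type":"object","properties":{"targets":{"type":"array","items":{"type":"object","properties":{"dp":{"type":"array","items":{"type":"number"}},"yaw":{"type":"number"}}}},"fingers":{"type":"number"},"grip_force":{"type":"number"}},"required":["targets"]}

```bash
mkdir -p pics; ls; python3 - <<'E'
from rig import r
import cv2,numpy as np
s=r.sense();print(s,r.tip_reach)
a=r.grab_frame("scene");b=r.grab_frame("side")
cv2.imwrite("pics/a.png",a[...,::-1]);cv2.imwrite("pics/b.png",b[...,::-1])
for n in("scene","side","wrist"):print(n,r.get_calibration(n))
E
```

```text
pics
{'clock': 0.0, 'qpos': array([-2.40804046e-03,  3.53638189e-01,  1.63413972e+00,  2.07812675e-05,
        1.15519829e+00, -2.42933030e-03]), 'qvel': array([-1.49272301e-03, -5.26290343e-05,  2.00191374e-03, -7.02645615e-04,
        1.18002117e-03, -1.17431803e-03]), 'joint_efforts': array([-2.03471049e-03, -6.05236173e+01, -3.42063046e+01, -2.62302356e-04,
        9.48130677e-03,  3.61521288e-06]), 'eef_pos': array([6.24532781e+02, 2.46466223e-03, 2.38565503e+02]), 'tcp_rot': array([-3.14020916e+00, -2.23616669e-05,  1.57080920e+00]), 'contact_force': array([-0.33671609, -0.16579283, -0.25986791]), 'wrist_torque': array([0.01927276, 0.01438527, 0.03615277]), 'grasp_force': 0.0, 'opening': 0.9983286969594588} 8.0
scene {'fx': 469.3381037104306, 'fy': 469.3381037104306, 'cx': 282.29855496797666, 'cy': 208.56649037227663, 'rvec': array([ 2.47425034,  0.97082343, -0.27069512]), 'tvec': array([-441.35844876, -298.3825385 , 1605.42220131])}
side {'fx': 405.0842367111491, 'fy': 405.0842367111491, 'cx': 282.4051136118596, 'cy': 206.92123126307328, 'rvec': array([ 2.05642232, -0.03418737,  0.00614007]), 'tvec': array([-576.63472949,  112.25775273, 1067.4737989 ])}
wrist {'fx': 325.19226210127806, 'fy': 325.19226210127806, 'cx': 281.7408030720436, 'cy': 216.5403496051763, 'rvec': array([-2.82722644e+00, -1.06594711e-03, -4.49243253e-04]), 'tvec': array([-625.28451809,  -40.57635866,  378.5033003 ])}
```

View pics/a.png

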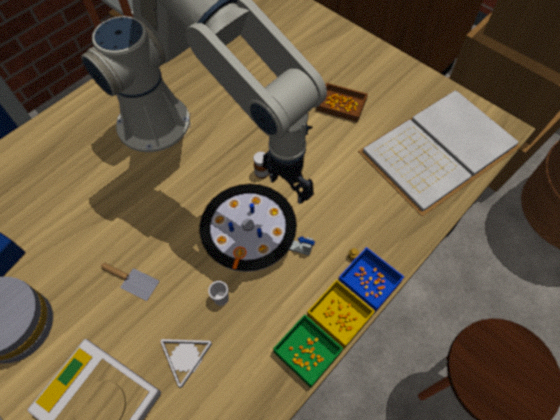

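View pics/b.png

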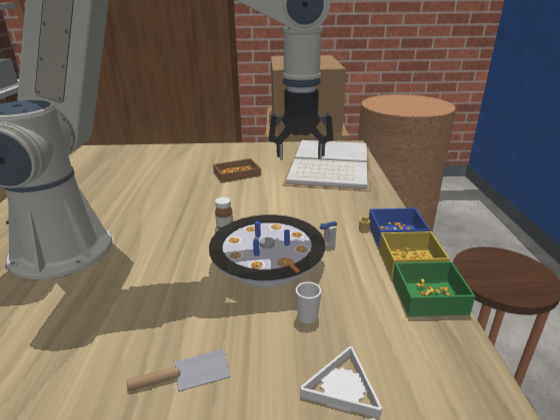

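The scene view shows the wheel at about (248,227), with the orange stripe at (237,262), the pointer at (304,243), the jar at (262,163) and the beaker at (218,292). The side view shows the wheel at (267,243), the pointer at (328,226) and the stripe at (292,266).

```bash
cat > h.py <<'E'
import cv2,numpy as np
from scipy.optimize import least_squares
def cast(c,px,z):
    px=np.atleast_2d(np.asarray(px,float))
    R=cv2.Rodrigues(np.array(c['rvec']))[0];t=np.array(c['tvec'])
    d=np.c_[(px[:,0]-c['cx'])/c['fx'],(px[:,1]-c['cy'])/c['fy'],np.ones(len(px))]@R
    o=-R.T@t
    return o[:2]+d[:,:2]*((z-o[2])/d[:,2])[:,None]
def proj(c,p):
    R=cv2.Rodrigues(np.array(c['rvec']))[0];q=R@np.array(p,float)+c['tvec']
    return np.array([q[0]/q[2]*c['fx']+c['cx'],q[1]/q[2]*c['fy']+c['cy']])
def blobs(m,amin=5):
    n,l,s,ce=cv2.connectedComponentsWithStats(m.astype(np.uint8))
    return [(ce[i],s[i],l==i) for i in range(1,n) if s[i,4]>=amin]
E
python3 - <<'E'
from h import *
from rig import r
for n,f,box in(("scene","a",(190,175,325,280)),("side","b",(200,205,345,290))):
    im=cv2.imread(f"pics/{f}.png");c=r.get_calibration(n)
    x0,y0,x1,y1=box;M=np.zeros(im.shape[:2],bool);M[y0:y1,x0:x1]=1
    hsv=cv2.cvtColor(im,cv2.COLOR_BGR2HSV);H,S,V=[hsv[...,i].astype(int) for i in range(3)]
    bl=max(blobs((V<50)&M),key=lambda b:b[1][4])
    cnt=max(cv2.findContours(bl[2].astype(np.uint8),cv2.RETR_EXTERNAL,cv2.CHAIN_APPROX_NONE)[0],key=len)
    h=cv2.convexHull(cnt)[:,0]
    P=cast(c,h,60)
    g=least_squares(lambda v:np.hypot(*(P-v[:2]).T)-v[2],[*P.mean(0),140],loss='soft_l1').x
    print(n,"rim",g,bl[1])
    for b in blobs((H>100)&(H<125)&(S>130)&(V>60)&M):
        ys,xs=np.nonzero(b[2]);i=ys.argmin()
        top=(xs[ys<=ys.min()+1].mean(),ys.min())
        print(" blue",b[0].round(1),b[1],"xy@60",cast(c,b[0],60).round(),"c@72",cast(c,b[0],72).round(),"top@92",cast(c,top,92).round())
    for b in blobs((H>3)&(H<14)&(S>170)&M):
        print(" orange",b[0].round(1),b[1],cast(c,b[0],60).round())
    cv2.imwrite(f"pics/{f}2.png",cv2.resize(im[y0-25:y1+20,x0-10:x1+10],None,fx=4,fy=4,interpolation=cv2.INTER_CUBIC))
E
```

```text
scene rim [545.97957661 -82.21289857 137.79030899] [ 199  184   97   88 2451]
 blue [251.3 205.5] [250 204   4   4  14] xy@60 [[508. -29.]] c@72 [[514. -33.]] top@92 [[519. -37.]]
 blue [230.2 224.6] [228 222   5   6  18] xy@60 [[ 508. -114.]] c@72 [[ 513. -118.]] top@92 [[ 516. -118.]]
 blue [258.9 231. ] [257 228   5   8  20] xy@60 [[583. -73.]] c@72 [[587. -77.]] top@92 [[588. -78.]]
 blue [305.6 240.5] [299 237  15   8  55] xy@60 [[700.  -6.]] c@72 [[703. -10.]] top@92 [[693. -18.]]
 orange [236.9 259.1] [232 247  14  22  97] [[ 598. -176.]]
side rim [537.50703896 -93.39396322 131.45605758] [214 254 101  26 683]
 blue [257.  222.5] [255 221   5   4  16] xy@60 [[511.  15.]] c@72 [[512.  -5.]] top@92 [[514. -33.]]
 blue [257.1 228.4] [256 226   3   6  10] xy@60 [[512. -15.]] c@72 [[513. -35.]] top@92 [[515. -57.]]
 blue [286.5 237.1] [285 230   4  15  37] xy@60 [[586. -60.]] c@72 [[585. -79.]] top@92 [[585. -79.]]
 blue [255.6 247. ] [254 240   4  16  56] xy@60 [[ 511. -100.]] c@72 [[ 512. -119.]] top@92 [[ 513. -120.]]
```

```bash
python3 - <<'E'
import cv2,numpy as np
a=cv2.imread("pics/a2.png");b=cv2.imread("pics/b2.png")
print(a.shape,b.shape)
a=cv2.resize(a,(500,483));b=cv2.resize(b,(500,394))
o=np.zeros((600,800,3),np.uint8)
a=cv2.resize(a,None,fx=.8,fy=.8);b=cv2.resize(b,None,fx=.8,fy=.8)
o[:a.shape[0],:400]=a[:, :400];o[:b.shape[0],400:]=b[:,:400]
cv2.imwrite("pics/c.png",o)
im=cv2.imread("pics/a.png")[225:255,285:325];im2=cv2.imread("pics/b.png")[210:250,310:345]
o=np.hstack([cv2.resize(im,(400,300),interpolation=cv2.INTER_CUBIC),cv2.resize(im2,(350,400),interpolation=cv2.INTER_CUBIC)[:300]])
cv2.imwrite("pics/d.png",o)
E
```

```text
(600, 620, 3) (520, 660, 3)
```

View pics/d.png

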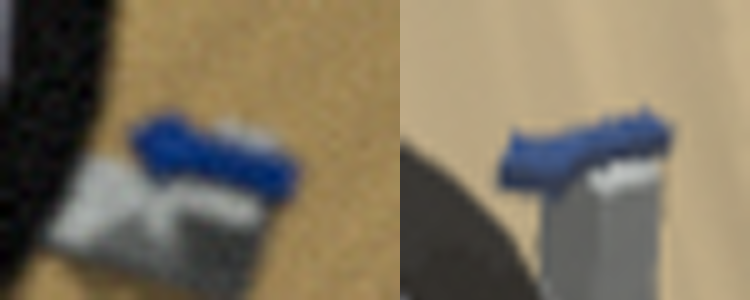

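The crops show the blue arrow: in the scene view its tip is near (298.5,238.5) and its tail near (314.5,243); in the side view the tip is near (320,226). A wrist picture will be sharper.

```bash
cat >> h.py <<'E'
def wcast(c,px,z):
    px=np.atleast_2d(np.asarray(px,float))
    R=cv2.Rodrigues(np.array(c['rvec']))[0];t=np.array(c['tvec'])
    u=(px-[c['cx'],c['cy']])/[c['fx'],c['fy']];th=np.hypot(*u.T);k=np.sin(th)/np.maximum(th,1e-9)
    d=np.c_[u*k[:,None],np.cos(th)]@R;o=-R.T@t
    return o[:2]+d[:,:2]*((z-o[2])/d[:,2])[:,None]
E
python3 - <<'E'
from h import *
from rig import r
for n,t,l in(("scene",(298.5,238.7),(314.5,243)),("side",(320,226),(336.5,223))):
    c=r.get_calibration(n)
    print(n,cast(c,[t,l],62).round(1))
c=r.get_calibration("wrist");R=cv2.Rodrigues(c['rvec'])[0]
print("cam",-R.T@c['tvec'],R[2])
w=r.grab_frame("wrist");cv2.imwrite("pics/w0.png",w[...,::-1])
E
```

```text
scene [[681.9 -15.9]
 [723.4   4.4]]
side [[ 6.737e+02 -1.320e+01]
 [ 7.181e+02  1.000e-01]]
cam [625.15070051  78.94116936 372.62153886] [ 4.26593144e-04 -3.09213435e-01 -9.50992571e-01]
```

View pics/w0.png

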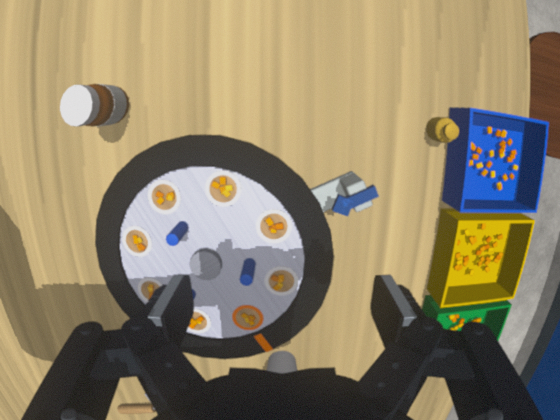

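The wrist picture shows the hub at (206,263), the arrow tip near (333,212), the stripe at (263,342), pegs at (177,233) and (247,272), and the jar at about (90,105). Next I'll fit these.

```bash
cat > m.py <<'E'
from h import *
def wheel_fit(c,rgb,verbose=1):
    hsv=cv2.cvtColor(rgb,cv2.COLOR_RGB2HSV);H,S,V=[hsv[...,i].astype(int) for i in range(3)]
    return H,S,V
E
python3 - <<'E'
from h import *
from rig import r
c=r.get_calibration("wrist")
im=cv2.imread("pics/w0.png");hsv=cv2.cvtColor(im,cv2.COLOR_BGR2HSV);H,S,V=[hsv[...,i].astype(int) for i in range(3)]
M=np.zeros(H.shape,bool);M[120:360,90:380]=1
for b in blobs((H>100)&(H<125)&(S>120)&M,30): 
    ys,xs=np.nonzero(b[2]);i=xs.argmin()
    print("blue",b[0].round(1),b[1],"c72",wcast(c,b[0],72).round(1),"leftmost",xs[i],ys[xs==xs[i]],wcast(c,(xs[i],ys[xs==xs[i]].mean()),62).round(1))
for b in blobs((H>3)&(H<14)&(S>170)&M,30): print("or",b[0].round(1),b[1],wcast(c,b[0],60).round(1))
# rim inner/outer edges along rays from approx centre, upper half
bl=(V<60)
ce=np.array([206,263.])
I=[];O=[]
for a in np.radians(np.arange(-200,-5,3)):
    d=np.array([np.cos(a),np.sin(a)]);rr=np.arange(60,150,.5);p=ce+rr[:,None]*d
    q=p.round().astype(int);v=V[q[:,1],q[:,0]]
    k=np.nonzero(v<65)[0]
    if len(k)<10: continue
    I.append(p[k[0]]);O.append(p[k[-1]])
for nm,e,R in(("in",I,108),("out",O,140)):
    P=wcast(c,e,60)
    g=least_squares(lambda v:np.hypot(*(P-v[:2]).T)-v[2],[540,-80,R],loss='soft_l1').x
    res=np.hypot(*(P-g[:2]).T)-g[2]
    print(nm,g.round(1),np.abs(res).mean().round(2))
print("hub",wcast(c,(206,263),64))
E
```

```text
blue [353.3 200.4] [333 187  44  28 515] c72 [[695.1  -2.3]] leftmost 333 [209] [[676.9 -14.1]]
blue [173.7 235.8] [166 222  19  23 164] c72 [[513.9 -39.8]] leftmost 166 [238 239] [[500.9 -47. ]]
blue [246.  277.5] [240 269  12  16 137] c72 [[587.8 -86.3]] leftmost 240 [279 280] [[579.8 -94.5]]
or [246.6 316. ] [233 306  29  23 131] [[ 584.4 -145. ]]
in [543.2 -73.4 106.5] 1.39
out [543.1 -78.  136.5] 1.49
hub [[544.00968061 -74.00785684]]
```

Request:
carry_out([
  {"dp":[-45,-15,0]},
  {"dp":[-95,-35,0]},
  {"dp":[-140,-50,0]},
  {"dp":[-150,-50,0]},
  {"dp":[-150,-50,0]},
  {"dp":[-150,-50,0]},
  {"dp":[-150,-50,0]},
  {"dp":[-150,-50,0]},
], fingers=-1, grip_force=20)

```text
schema error: expected keys dp, yaw
```

```bash
python3 - <<'E'
from h import *
from rig import r
s=r.sense();print(s['clock'],s['eef_pos'],s['contact_force'],s['opening'])
c=r.get_calibration("wrist");w=r.grab_frame("wrist");cv2.imwrite("pics/w1.png",w[...,::-1])
import json;json.dump({k:np.array(v).tolist() for k,v in c.items()},open("c1.json","w"))
c0=r.get_calibration("scene");a=r.grab_frame("scene");cv2.imwrite("pics/a1.png",a[...,::-1])
E
```

```text
0.15 [ 6.24640195e+02 -1.59729207e-02  2.38711627e+02] [0.48868508 0.19092616 0.19819128] 0.999564067821907
```

View pics/w1.png

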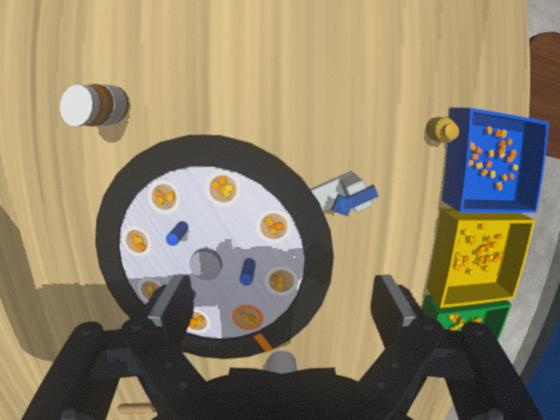

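The picture is unchanged because the call was refused: every row needs a yaw. I'll send it again.

Request:
carry_out([
  {"dp":[-45,-15,0],"yaw":0},
  {"dp":[-95,-35,0],"yaw":0},
  {"dp":[-140,-50,0],"yaw":0},
  {"dp":[-150,-50,0],"yaw":0},
  {"dp":[-150,-50,0],"yaw":0},
  {"dp":[-150,-50,0],"yaw":0},
  {"dp":[-150,-50,0],"yaw":0},
  {"dp":[-150,-50,0],"yaw":0},
], fingers=-1, grip_force=20)

```text
clock: 1.25
eef_pos: [575.2, -149.2, 239.2]
tcp_rot: [-3.141, -0.0, 1.572]
contact_force: [-0.3, 0.6, 0.6]
opening: -0.004
grasp_force: 0.0
```

```bash
python3 - <<'E'
from h import *
from rig import r
s=r.sense();print(s['clock'],s['eef_pos'],s['contact_force'],s['opening'])
c=r.get_calibration("wrist");w=r.grab_frame("wrist");cv2.imwrite("pics/w1.png",w[...,::-1])
import json;json.dump({k:np.array(v).tolist() for k,v in c.items()},open("c1.json","w"))
c0=r.get_calibration("scene");a=r.grab_frame("scene");cv2.imwrite("pics/a1.png",a[...,::-1])
E
```

```text
1.25 [ 575.22488321 -149.1877579   239.23055253] [-0.31165378  0.62835831  0.58774804] -0.004300194857207597
```

View pics/w1.png

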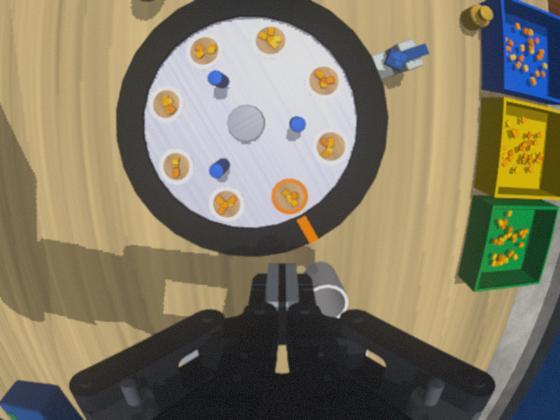

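The wrist view now shows the hub at (246,123), pegs at (215,78), (297,125) and (217,171), the stripe at (307,229), the arrow tip near (389,67) and the beaker at (325,290).

```bash
cat > m.py <<'E'
from h import *
def measure(c,rgb,full=False,C=None):
    hsv=cv2.cvtColor(rgb,cv2.COLOR_RGB2HSV);H,S,V=[hsv[...,i].astype(int) for i in range(3)]
    out={}
    B=[(b[0],b[1],b[2]) for b in blobs((H>100)&(H<125)&(S>120)&(V>50),40)]
    B=[b for b in B if np.hypot(*(wcast(c,b[0],60)[0]-[541,-77]))<175]
    O=[b for b in blobs((H>3)&(H<14)&(S>170),40)]
    out['orange']=[(b[0].round(1),wcast(c,b[0],60)[0].round(1),b[1][4]) for b in O if np.hypot(*(wcast(c,b[0],60)[0]-[541,-77]))<150]
    out['blue']=[(b[0].round(1),wcast(c,b[0],76)[0].round(1),b[1]) for b in B]
    return out,B,(H,S,V)
E
python3 - <<'E'
from m import *
import json
c={k:np.array(v) for k,v in json.load(open("c1.json")).items()}
im=cv2.imread("pics/w1.png")[...,::-1].copy()
o,B,(H,S,V)=measure(c,im)
for k in o:
    for x in o[k]:print(k,x)
a=max(B,key=lambda b:b[0][0]);ys,xs=np.nonzero(a[2])
print("arrow tip",[(x,ys[xs==x].mean(),wcast(c,(x,ys[xs==x].mean()),62).round(1)) for x in range(xs.min(),xs.min()+4)])
ce=np.array([249,123.]);E={108:[],140:[]}
for t in np.radians(np.r_[np.arange(-50,-30,2),np.arange(-10,60,3),np.arange(100,230,3)]):
    d=np.array([np.cos(t),np.sin(t)]);rr=np.arange(85,155,.25);p=ce+rr[:,None]*d;q=p.round().astype(int)
    ok=(q[:,1]>0);v=np.where(ok,V[np.maximum(q[:,1],0),q[:,0]],0);k=np.nonzero(v<70)[0]
    E[108].append(p[k[0]]);E[140].append(p[k[-1]]) if k[-1]<279 and ok[min(k[-1]+3,279)] else 0
for R in E:
    P=wcast(c,E[R],60);f=lambda v:np.hypot(*(P-v[:2]).T)-v[2]
    g=least_squares(f,[541,-77,R],loss='soft_l1').x;print(R,len(P),g.round(1),np.abs(f(g)).mean())
print("hub",wcast(c,(246,123),64),"pegs",wcast(c,[(215,77),(297.5,124),(216,171)],92).round(1),"beaker",wcast(c,(328,298),70))
w0=r_=None
E
```

```text
blue (array([404.6,  55.9]), array([690.7,  -8.7]), array([386,  45,  42,  25, 511], dtype=int32))
blue (array([215. ,  77.5]), array([515.6, -34.8]), array([208,  71,  15,  14, 162], dtype=int32))
blue (array([297.2, 123.8]), array([589.9, -78.9]), array([290, 117,  15,  15, 168], dtype=int32))
blue (array([216.3, 170.2]), array([ 514.8, -121.3]), array([210, 163,  14,  15, 160], dtype=int32))
arrow tip [(386, np.float64(62.0), array([[676.6, -14.4]])), (387, np.float64(60.5), array([[677.6, -12.7]])), (388, np.float64(60.0), array([[678.6, -12.1]])), (389, np.float64(58.5), array([[679.7, -10.4]]))]Traceback (most recent call last):
  File "<stdin>", line 14, in <module>
IndexError: index 0 is out of bounds for axis 0 with size 0
```

```bash
sed -i 's/(H>3)&(H<14)&(S>170),40/(H>2)\&(H<17)\&(S>190),25/' m.py; python3 - <<'E'
from m import *
import json
c={k:np.array(v) for k,v in json.load(open("c1.json")).items()}
im=cv2.imread("pics/w1.png")[...,::-1].copy()
o,B,(H,S,V)=measure(c,im)
for x in o['orange']:print(x)
print([(H[y,x],S[y,x],V[y,x]) for x,y in((307,229),(310,234),(276,203),(290,196))])
ce=np.array([249,123.]);E={108:[],140:[]}
for t in np.radians(np.r_[np.arange(-50,-30,2),np.arange(-10,60,3),np.arange(100,230,3)]):
    d=np.array([np.cos(t),np.sin(t)]);rr=np.arange(85,155,.25);p=ce+rr[:,None]*d;q=p.round().astype(int)
    p,q=p[q[:,1]>=0],q[q[:,1]>=0]
    k=np.nonzero(V[q[:,1],q[:,0]]<80)[0]
    if len(k)<20: continue
    E[108].append(p[k[0]])
    if k[-1]<len(p)-8:E[140].append(p[k[-1]])
for R in E:
    P=wcast(c,E[R],60);f=lambda v:np.hypot(*(P-v[:2]).T)-v[2]
    g=least_squares(f,[541,-77,R],loss='soft_l1').x;print(R,len(P),g.round(1),np.abs(f(g)).mean())
print("hub",wcast(c,(246,123),64),"pegs",wcast(c,[(214.5,77),(297.5,124),(216,171)],92).round(1),"beaker",wcast(c,(328,298),70))
print("jar",wcast(c,(146,2),85))
E
```

```text
(array([324.2, 141.2]), array([616.9, -95.7]), np.int32(25))
(array([289.9, 197.2]), array([ 584.2, -151.9]), np.int32(193))
(array([305.6, 226.7]), array([ 600.7, -183. ]), np.int32(137))
[(np.int64(17), np.int64(243), np.int64(221)), (np.int64(16), np.int64(243), np.int64(220)), (np.int64(14), np.int64(184), np.int64(219)), (np.int64(22), np.int64(207), np.int64(217))]
108 77 [542.3 -78.2 106.3] 0.33180165689499996
140 77 [541.8 -78.  137.1] 0.3402793240325654
hub [[542.3293648  -78.21907802]] pegs [[ 518.3  -36.3]
 [ 589.4  -78.5]
 [ 517.7 -119.3]] beaker [[ 627.25823951 -263.06486794]]
jar [[449.6067068   45.44282748]]
```

Request:
carry_out([
  {"dp":[20,5,40],"yaw":0},
  {"dp":[46,12,85],"yaw":0},
  {"dp":[46,12,130],"yaw":0},
  {"dp":[46,12,161],"yaw":0},
  {"dp":[46,12,161],"yaw":0},
])

```text
clock: 1.98
eef_pos: [585.2, -103.5, 76.1]
tcp_rot: [-3.137, -0.001, 1.571]
contact_force: [0.5, 0.3, -0.9]
opening: -0.0
grasp_force: 0.0
```

```bash
python3 - <<'E'
from m import *
from rig import r
s=r.sense();print(s['clock'],s['eef_pos'],s['contact_force'])
c=r.get_calibration("wrist");w=r.grab_frame("wrist");cv2.imwrite("pics/w2.png",w[...,::-1])
s=r.sense();print(s['clock'],s['eef_pos'],s['contact_force'])
E
```

```text
1.975 [ 585.23801924 -103.45038086   76.10509266] [ 0.45376942  0.30831208 -0.88778239]
2.025 [ 586.58742232 -103.80350495   77.87399211] [0.60678428 0.95094763 0.79295844]
```

View pics/w2.png

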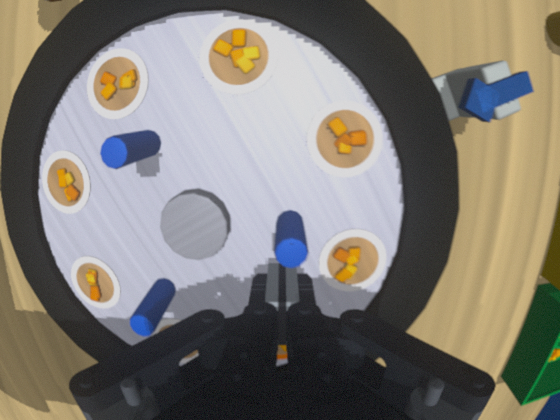

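Request:
carry_out([
  {"dp":[5,0,0],"yaw":0},
  {"dp":[12,-1,0],"yaw":0},
  {"dp":[22,-2,0],"yaw":0},
  {"dp":[35,-3,0],"yaw":0},
  {"dp":[37,-3,-20],"yaw":0},
  {"dp":[30,-3,-65],"yaw":0},
  {"dp":[5,-3,-115],"yaw":0},
  {"dp":[-25,-8,-150],"yaw":0},
  {"dp":[-46,-12,-161],"yaw":0},
  {"dp":[-46,-12,-161],"yaw":0},
])

```text
clock: 3.28
eef_pos: [574.8, -150.6, 239.6]
tcp_rot: [3.141, 0.0, 1.569]
contact_force: [-0.1, 1.4, 0.2]
opening: -0.004
grasp_force: 0.0
```

```bash
cat > ang.py <<'E'
from m import *
from rig import r
import json,os
C0=np.array([542,-78.])
def ang(c,w):
    o,_,_=measure(c,w);res=[]
    for px,p,a in o['orange']:
        d=p-C0;R=np.hypot(*d)
        if R>112 and a>60: res.append((np.degrees(np.arctan2(d[1],d[0])),R,a))
    return res,[(np.degrees(np.arctan2(*(b[1]-C0)[::-1])).round(1)) for b in o['blue'] if np.hypot(*(b[1]-C0))<75]
E
python3 - <<'E'
from ang import *
L=[]
for i in range(6):
    s=r.sense();c=r.get_calibration("wrist");w=r.grab_frame("wrist")
    a=ang(c,w);L.append((float(s['clock']),a));print(s['clock'],s['eef_pos'].round(1),a)
cv2.imwrite("pics/w3.png",w[...,::-1])
E
```

```text
3.275 [ 574.8 -150.6  239.6] ([], [np.float64(148.5), np.float64(28.4), np.float64(-94.5)])
3.325 [ 574.4 -149.8  238.5] ([], [np.float64(35.7), np.float64(155.5), np.float64(-87.0)])
3.375 [ 574.2 -149.3  237.9] ([(np.float64(102.24010031543077), np.float64(118.39130035606502), np.int32(132))], [np.float64(42.9), np.float64(162.6), np.float64(-79.8)])
3.425 [ 574.2 -149.   237.7] ([(np.float64(109.5652484977434), np.float64(121.83464203583479), np.int32(178))], [np.float64(50.1), np.float64(169.6), np.float64(-72.7)])
3.475 [ 574.3 -149.   237.7] ([(np.float64(116.52351745509384), np.float64(123.38626341696228), np.int32(225))], [np.float64(57.5), np.float64(176.7), np.float64(-65.5)])
3.525 [ 574.5 -149.   237.9] ([(np.float64(123.5616306653139), np.float64(123.72618962855033), np.int32(211))], [np.float64(64.7), np.float64(-176.5), np.float64(-58.2)])
```

Request:
carry_out([
  {"dp":[0,0,0],"yaw":0},
  {"dp":[0,0,0],"yaw":0},
  {"dp":[0,0,0],"yaw":0},
  {"dp":[0,0,0],"yaw":0},
  {"dp":[0,0,0],"yaw":0},
  {"dp":[0,0,0],"yaw":0},
  {"dp":[0,0,0],"yaw":0},
  {"dp":[0,0,0],"yaw":0},
  {"dp":[0,0,0],"yaw":0},
  {"dp":[0,0,0],"yaw":0},
  {"dp":[0,0,0],"yaw":0},
  {"dp":[0,0,0],"yaw":0},
])

```text
clock: 5.08
eef_pos: [575.0, -150.0, 239.3]
tcp_rot: [-3.142, -0.0, 1.571]
contact_force: [-0.6, -0.1, 0.6]
opening: -0.003
grasp_force: 0.0
```

```bash
cat > log.py <<'E'
from ang import *
def phase(b):  # mark angle mod 120 from pegs (pegs at mark+60+120k)
    z=np.exp(3j*np.radians(np.array(b)-60)).sum();return np.degrees(np.angle(z))/3
def shot():
    s=r.sense();c=r.get_calibration("wrist");w=r.grab_frame("wrist");m,b=ang(c,w)
    b=[float(x) for x in b]
    rec=dict(t=float(s['clock']),mark=[float(x[0]) for x in m],n=len(b),ph=float(phase(b)) if b else None)
    open("log.jsonl","a").write(json.dumps(rec)+"\n");print(rec);return w
def fit(extra=()):
    D=[json.loads(l) for l in open("log.jsonl")];D=[d for d in D if d['n']==3]
    t=np.array([d['t'] for d in D]);ph=np.array([d['ph'] for d in D])
    def model(v,tt):  # th0,w0,k,  a=.05k,b=.117k2
        th,w,a,b=v;q=tt-t[0];E=(w+a/b)*(1-np.exp(-b*q))/b
        return th+E-a/b*q
    def res(v):
        d=model(v,t)-np.radians(ph);return np.r_[np.angle(np.exp(3j*d))/3/np.radians(.4),(v[2]-.05)/.01,(v[3]-.117)/.025]
    best=None
    for b in(.095,.117,.14):
        g=least_squares(res,[np.radians(ph[0]),2.48,.05,b])
        if best is None or g.cost<best.cost:best=g
    v=best.x
    # resolve 120 ambiguity with mark
    k=[np.round((np.radians(d['mark'][0])-model(v,d['t']))/(2*np.pi/3)) for d in D if len(d['mark'])==1]
    k=int(np.bincount(np.mod(k,3).astype(int)).argmax());v=v.copy();v[0]+=k*2*np.pi/3
    return v,lambda tt:model(v,tt),np.degrees(res(best.x)[:-2]*np.radians(.4)),t
E
cat > log.jsonl <<'E'
E
python3 - <<'E'
import json
P=[(3.325,[35.7,155.5,-87.0],[]),(3.375,[42.9,162.6,-79.8],[102.24]),(3.425,[50.1,169.6,-72.7],[109.57]),(3.475,[57.5,176.7,-65.5],[116.5]),(3.525,[64.7,-176.5,-58.2],[123.6])]
from log import *
f=open("log.jsonl","w")
for t,b,m in P:f.write(json.dumps(dict(t=t,mark=m,n=3,ph=float(phase(b))))+"\n")
f.close()
for i in range(2):shot()
v,th,e,t=fit();print(v,e.round(2))
E
```

```text
{'t': 5.075, 'mark': [-38.805840254720145], 'n': 3, 'ph': -38.56635634883762}
{'t': 5.125, 'mark': [-33.06885911120602], 'n': 3, 'ph': -32.832925703925206}
[1.65196729 2.53665738 0.04969094 0.11250196] [-0.08 -0.01  0.09  0.    0.    0.   -0.01]
```

Request:
carry_out([
  {"dp":[0,0,0],"yaw":0},
  {"dp":[0,0,0],"yaw":0},
  {"dp":[0,0,0],"yaw":0},
  {"dp":[0,0,0],"yaw":0},
  {"dp":[0,0,0],"yaw":0},
  {"dp":[0,0,0],"yaw":0},
  {"dp":[0,0,0],"yaw":0},
  {"dp":[0,0,0],"yaw":0},
  {"dp":[0,0,0],"yaw":0},
  {"dp":[0,0,0],"yaw":0},
  {"dp":[0,0,0],"yaw":0},
  {"dp":[0,0,0],"yaw":0},
])

```text
clock: 6.68
eef_pos: [575.0, -150.0, 239.3]
tcp_rot: [-3.142, 0.0, 1.571]
contact_force: [1.1, 1.0, -0.1]
opening: 0.003
grasp_force: 0.0
```

```bash
python3 - <<'E'
from log import *
for i in range(2):shot()
v,th,e,t=fit();print(v,e.round(2))
E
```

```text
{'t': 6.675, 'mark': [125.97603309462112], 'n': 3, 'ph': 5.9334114187170774}
{'t': 6.725, 'mark': [130.7587141872936], 'n': 3, 'ph': 10.433157184761878}
[1.65178529 2.53877384 0.0497825  0.11340335] [-0.09 -0.01  0.09  0.01  0.01  0.   -0.01 -0.03  0.03]
```

Request:
carry_out([
  {"dp":[0,0,0],"yaw":0},
  {"dp":[0,0,0],"yaw":0},
  {"dp":[0,0,0],"yaw":0},
  {"dp":[0,0,0],"yaw":0},
  {"dp":[0,0,0],"yaw":0},
  {"dp":[0,0,0],"yaw":0},
  {"dp":[0,0,0],"yaw":0},
  {"dp":[0,0,0],"yaw":0},
  {"dp":[0,0,0],"yaw":0},
  {"dp":[0,0,0],"yaw":0},
  {"dp":[0,0,0],"yaw":0},
  {"dp":[0,0,0],"yaw":0},
])

```text
clock: 8.28
eef_pos: [575.0, -150.0, 239.3]
tcp_rot: [-3.142, -0.0, 1.571]
contact_force: [-0.3, 0.2, -0.2]
opening: -0.002
grasp_force: 0.0
```

```bash
python3 - <<'E'
from log import *
for i in range(4):shot()
v,th,e,t=fit();print(v,e.round(2))
T=t[-1];
for q in np.arange(0,12,.01):
    a,b=np.degrees(th(T+q)),np.degrees(th(T+q+.01))
    if (a-25.2)//360!=(b-25.2)//360:print("cross",T+q,"deg/s",(b-a)*100)
E
```

```text
{'t': 8.275, 'mark': [-103.43102887068164], 'n': 3, 'ph': 16.766215298026566}
{'t': 8.325, 'mark': [-99.94340301332967], 'n': 3, 'ph': 20.366215298026564}
{'t': 8.375, 'mark': [-96.32993287770924], 'n': 3, 'ph': 23.965981137642473}
{'t': 8.425, 'mark': [-92.74622918289946], 'n': 3, 'ph': 27.399269358930383}
[1.65207661 2.53675866 0.04888711 0.11321572] [-0.08 -0.    0.1   0.01  0.01 -0.05 -0.07  0.04  0.1  -0.04 -0.03 -0.05
  0.06]
cross 10.345 deg/s 52.040980161007155
```

Request:
carry_out([
  {"dp":[-20,-12,40],"yaw":0},
  {"dp":[-45,-27,90],"yaw":0},
  {"dp":[-52,-33,130],"yaw":0},
  {"dp":[-52,-33,152],"yaw":0},
  {"dp":[-52,-33,160],"yaw":0},
  {"dp":[-52,-33,160],"yaw":0},
  {"dp":[-52,-33,160],"yaw":0},
])

```text
clock: 9.35
eef_pos: [542.9, -202.1, 80.4]
tcp_rot: [3.14, 0.001, 1.571]
contact_force: [-0.3, -0.4, 0.4]
opening: -0.003
grasp_force: 0.0
```

Request:
carry_out([
  {"dp":[0,0,4],"yaw":0},
])

```text
clock: 9.48
eef_pos: [542.9, -202.2, 76.4]
tcp_rot: [3.139, 0.001, 1.571]
contact_force: [-0.7, 0.2, 0.7]
opening: -0.002
grasp_force: 0.0
```

```bash
python3 - <<'E'
from log import *
s=r.sense();print(s['clock'],s['eef_pos'],s['contact_force'])
c=r.get_calibration("wrist");w=r.grab_frame("wrist");cv2.imwrite("pics/w4.png",w[...,::-1]);print(ang(c,w))
s=r.sense();print(s['clock'],s['eef_pos'],s['contact_force'])
a=r.grab_frame("scene");cv2.imwrite("pics/a4.png",a[...,::-1])
s=r.sense();print(s['clock'],s['eef_pos'],s['contact_force'])
v,th,e,t=fit();print(np.degrees(th(s['clock']))%360)
E
```

```text
9.475 [ 542.9439004  -202.20285509   76.42449123] [-0.71903238  0.24192789  0.65585944]
([(np.float64(-24.157323336806893), np.float64(122.4209949314251), np.int32(592))], [np.float64(-84.6)])
9.525 [ 542.37711577 -202.0128789    75.56270049] [-0.46178285 -0.06357137 -0.45878752]
9.575 [ 542.11683841 -201.94938702   75.49556372] [ 1.08279025  0.41134288 -0.17779065]
341.96493344308124
```

View pics/a4.png

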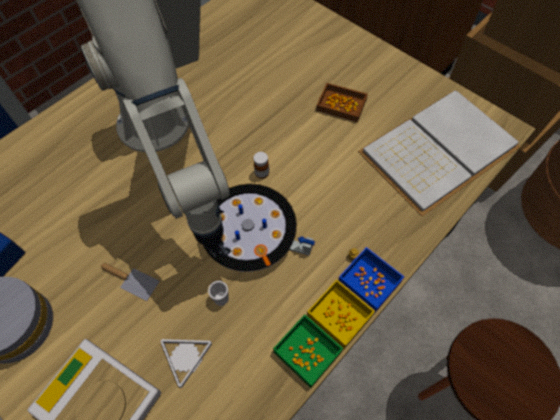

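Request:
carry_out([
  {"dp":[0,0,2],"yaw":0},
  {"dp":[0,0,4],"yaw":0},
  {"dp":[0,0,4.5],"yaw":0},
  {"dp":[0,0,4.5],"yaw":0},
  {"dp":[0,0,4.5],"yaw":0},
  {"dp":[0,0,11.5],"yaw":0},
  {"dp":[0,0,11.5],"yaw":0},
  {"dp":[0,0,11.5],"yaw":0},
  {"dp":[0,0,11.5],"yaw":0},
  {"dp":[0,0,11.5],"yaw":0},
])

```text
clock: 10.82
eef_pos: [542.1, -202.1, 63.9]
tcp_rot: [3.141, 0.0, 1.571]
contact_force: [0.0, -1.5, 3.5]
opening: -0.004
grasp_force: 1.5
```

```bash
python3 - <<'E'
from log import *
C=np.array([542,-78.])
for i in range(2):
    s=r.sense();print(s['clock'],s['eef_pos'],s['contact_force'])
    c=r.get_calibration("wrist");w=r.grab_frame("wrist");print(ang(c,w),[ (x[1],x[2]) for x in measure(c,w)[0]['orange']])
    c=r.get_calibration("scene");a=r.grab_frame("scene");hsv=cv2.cvtColor(a,cv2.COLOR_RGB2HSV);H,S,V=[hsv[...,k].astype(int) for k in range(3)]
    for b in blobs((H>2)&(H<17)&(S>170),6):
        p=cast(c,b[0],60)[0];d=p-C
        if np.hypot(*d)<150:print(" or",b[0].round(1),b[1][4],np.hypot(*d).round(),np.degrees(np.arctan2(d[1],d[0])).round(1))
cv2.imwrite("pics/a5.png",a[...,::-1])
x=np.hstack([cv2.resize(a[170:280,190:330],(560,440),interpolation=cv2.INTER_CUBIC)])
cv2.imwrite("pics/a6.png",x[...,::-1])
E
```

```text
10.825 [ 542.08932012 -202.13768593   63.92115676] [ 0.04817714 -1.46305988  3.4574503 ]
([], [np.float64(-162.3), np.float64(-31.6)]) [(array([618.9, -63.7]), np.int32(54)), (array([ 612.5, -102.5]), np.int32(27)), (array([ 517.4, -151.3]), np.int32(138))]
 or [259.7 200. ] 7 84.0 109.9
 or [276.5 234.2] 48 90.0 20.3
 or [288.9 237.3] 55 126.0 22.4
 or [222.3 237.5] 6 82.0 -104.5
 or [237.7 252.7] 10 94.0 -61.7
 or [260.1 252.3] 7 98.0 -24.0
10.925 [ 542.06735217 -202.13480767   63.89910657] [ 0.93552347 -2.2014675   3.29489453]
([], [np.float64(-162.3), np.float64(-31.6)]) [(array([619.1, -63.6]), np.int32(56)), (array([ 612.5, -103. ]), np.int32(26)), (array([ 517.3, -151.4]), np.int32(135)), (array([ 581.1, -153.9]), np.int32(32)), (array([ 579.5, -158.1]), np.int32(40))]
 or [260.  200.2] 6 84.0 109.3
 or [276.4 234.2] 47 90.0 20.2
 or [288.9 237.4] 56 126.0 22.2
 or [222.2 237.3] 6 82.0 -105.0
 or [237.7 252.7] 10 94.0 -61.7
 or [260.  252.5] 6 98.0 -24.4
```

View pics/a6.png

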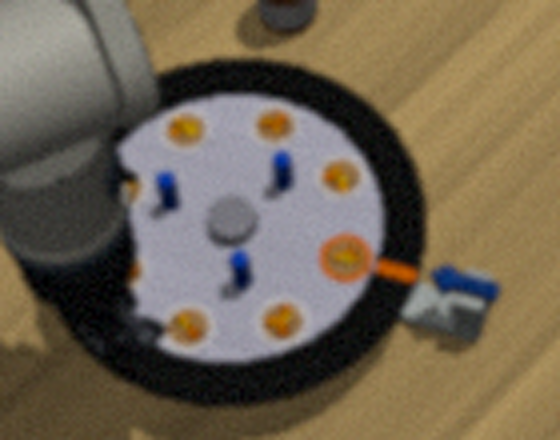

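The crop shows the orange stripe at (397,270), lined up with the blue arrow tip at (435,276). The wheel is at rest, within about 2°, with the fingertip pressing at about 3.4 N.

```bash
python3 -c "
from rig import r
print(r.sign_off())"
```

```text
the job is handed in; nothing more can be done
None
```

I flicked the carousel to about 2.5 rad/s anticlockwise and braked it once on the rim after about 7 s of free spin. The orange mark stopped about 2° short of the pointer, and I handed the job in with the fingertip still pressing at about 3.4 N.

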